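# Hold the flanged actuator against the test chamber's gasket for bolting

## Robot

A 6-joint arm with a two-finger parallel gripper is mounted at the origin on the work surface. World frame = base frame: x ahead of the robot, y to its left, z up, the work surface at z = 0. Lengths are in m, angles in degrees, forces in N, time in s.
With the tool pointing down it reaches from about 0.275 to 1 m from the base axis. Payload 8.4 kg.
Tool frame: the origin (TCP) lies on the mounting face of the last link; the fingertips stand 173 mm ahead of it and the grasp point (between the pads) lies 155 mm ahead of it (bot.tips_ahead is the x of the fingertips in the tool frame, in m); x points along the fingers, z is the direction in which the jaws open and shut, and the axes are right-handed (so a half turn about x gives the same grasp; the last joint's range is limited). The gripper opens to 85 mm and grips with 20 to 120 N. Pads are 22 mm wide; open, the fingers measure 114 mm over their backs; the gripper's body (76 mm by 85 mm) begins 54 mm behind the grasp point. The pads swing forward as they close: fully open they stand 13 mm farther back than shut.
Start: joints at [64.435, 20.225, 93.587, -0, 66.188, -0.138], TCP at [0.268, 0.564, 0.405] pointing down, gripper open.
Joint ranges: [-150.9, 150.9], [-52.94, 120.26], [3.33, 152.33], [-74.26, 254.26], [0, 154.13], [-172.89, 172.89]. Speed limits (degrees/s): [127.2, 127.2, 159.86, 180, 180, 180].

## Interface

Orientations are given as a 3x3 rotation matrix whose columns are the frame's x, y, z axes.
In Python, from workcell import bot, eyes gives the robot as it stands. The module is installed in compiled form; this text tells all that it offers.
- The arm moves only by the shell command python3 -m crank 'ROWS' [FORCE]. ROWS is JSON, a list of rows, each a list of 7 numbers: the shift along the tool's x, y, z in m, then the turn, a rotation vector about the tool's x, y, z in degrees, then the gripper command: -1 is shut, 1 is fully open, values between are in proportion. In form: [[x, y, z, wx, wy, wz, hand], ...]. A call has 1 to 5 rows; each row is the pose to reach, as a shift and turn from the pose measured when the call began, along the tool's axes at that moment; what a row does not reach only later rows make up. A row lasts 1/12 s, in which the tool goes at most 41.7 mm and 7.16 degrees, less where a joint would pass 70% of its speed; a pose out of reach is approached as far as the arm can. A call with a gripper value outside its range is refused whole. The fingers move at their own pace and stop on an object; FORCE is the grip in N (left out, the last holds). Time passes only in rows, so rows that repeat a pose let the fingers close. It gives the time, the measured TCP pose, the force and the opening at its end, in the units of the state.
- bot.state(): the state, without advancing time (a new reading comes with each control period).
- eyes.get_image(name): name is "side" or "top" or "wrist"; returns a dict with "frame" (384x512x3 uint8, red, green, blue), "z_map" (384x512 float32, m along the optical axis (not along the pixel's ray), 0 where there is no reading), "mtx" (3x3 intrinsics, pixels), "origin" and "orientation" of the camera in the world; the wrist camera has in their place "tool_from_camera" (4x4, takes a point from camera to tool coordinates, whose origin is the TCP and whose axes are the tool frame's). Camera axes: x right, y down, z forward; pixel columns grow to the right and rows downward; lengths in m; the calibration is good to about 2 mm. A picture is of the moment at which its call begins: read the wrist's pose just before it.
- bot.hand_in(): hands the job in, once; it reports no verdict.
The state is a dict: "clock": time; "joint_positions": joint angles; "qvel": joint speeds; "joint_torque": joint torques, N m; "position": TCP position; "tcp_rot": TCP orientation; "ft_force": force on the tool from outside, world axes, zero at the start; "moment": the same for the moment, N m; "grip_width": finger opening in m.
Only numpy, scipy, OpenCV 4.12 (cv2) and the standard library are available. Lean on these libraries where they do the work, as an engineer would, in place of code of your own. Each camera call takes 0.05 s, during which the arm holds its last target. There are 200 camera calls.

## Task

Be my third hand at the test chamber: pick up the actuator that has the flange, and hold it in the air with its flange flat and centred on the chamber's sprung gasket pad, level and right side up, pushing straight in with a steady force of about 10 newtons so that I can put the bolts in. Keep that push up for at least three seconds without letting it go slack or squeezing the gasket hard, and finish while still holding the actuator there and pushing; do not let go. Leave the plain actuator, the jar and the screwdriver where they are.

Things in the scene. Friction and masses are not known exactly. Their poses are not given: they have to be found in the camera images.
- flanged_actuator: The actuator to hold, 0.3 to 0.65 kg: aluminium body 80 long, 46 wide, 46 high (mm), lying flat; at its front a dark steel flange 10 thick, 76 wide, 46 high; at the rear a steel stub 14 across, 22 long. Origin on its long axis, 23 above the underside, 45 behind the flange face, near the centre of mass; grip across the 46 width here. x along it, out through the flange (starts within 50 deg of -y); z up.
- flange_face (a point): Centre of the flange's front face, 45 mm ahead of the actuator's origin along its x (axes as the actuator's).
- pad_face (a point): The sprung gasket pad at the chamber's port: an upright black rubber rectangle 88 wide, 58 high, 8 thick (mm) on a thin backing plate, its middle 85 above the bench, 50 clear of the chamber wall on sprung pins. Origin: centre of the exposed face, moving with it. x horizontal, into the chamber (the push direction, within 25 deg of -y, the robot's right), y along the width, z up.
- gasket (a joint): How far the gasket pad has been pushed in, in m: 0 when free, stop at 0.024. A straight spring: 0.8 N per mm from the first mm, no preload (10 N at 0.0125). Never squeeze it beyond 19 N, i.e. do not run it onto its stop.
- chamber: The test chamber, fixed to the bench: a clear box in a bolted black frame, 170 deep (along x) x 190 wide x 135 mm high, with pipe stubs on top up to 165 high. Origin on the bench directly below the gasket's exposed face when free; x points into the chamber, whose wall starts 50 mm behind the origin and is 190 wide.
- plain_actuator: Bystander: a second actuator with the same 80 x 46 x 46 mm body and rear stub, but without flange, only a steel boss 24 in diameter and 10 long at its front. Origin on its axis, 23 above its underside. The two actuators may lie in each other's place.
- jar: Bystander: white jar with steel cap, 50 mm in diameter, 60 high, origin at the centre of its underside.
- screwdriver: Bystander: screwdriver lying on the bench beyond the actuators, about 200 mm long. Origin at its middle on the bench, x along it.
Mind the look-alikes: they are no part of the job. Leave any yellow look-alike of the flanged_actuator alone.

How it is judged (in metres and radians):
On the way, in this order (a step that is already met when the one before it is completed fails the run):
1. the flanged actuator is lifted clear of the bench in the gripper (height (world z) of flanged_actuator above 0.05 m and contact force between the fingers and flanged_actuator above 3 N), for 0.2 s.
2. flange flat and centred on the gasket, pushed with 6 to 14 N without a break for 3 s (contact force between flanged_actuator and gasket between 6 and 14 N and y of flange_face in the frame of pad_face between -0.008 and 0.008 m and z of flange_face in the frame of pad_face between -0.008 and 0.008 m and x of flange_face in the frame of pad_face between -0.006 and 0.006 m and angle between the x axis of flanged_actuator and the x axis of pad_face, either way round below 0.09 rad and angle between flanged_actuator's own z axis and vertical below 0.12 rad and contact force between the fingers and flanged_actuator above 5 N and linear speed of flanged_actuator below 0.015 m/s), for 3 s.
At the end, for the whole second after the job is handed in: The gripper holds the flanged actuator in the air with its flange face on the gasket pad: centres within 8 mm across and 8 mm in height, square to the pad within 0.09 rad, upright within 0.12 rad, pushing the gasket with 6 to 14 N, at rest, and still doing so through the last second (all of step 2); the arm keeps its last pose, push and grip.
It fails at once if the gasket is squeezed with more than 19 N (contact force between anything else and gasket above 19 N).
It fails at once if the plain actuator, the jar or the screwdriver is moved more than 20 mm (distance of any of plain_actuator, jar, screwdriver from where it was at the start of the episode above 0.02 m).
It also fails if it takes over 54 s, if anything falls off the work surface, if the arm or the gripper's body presses on something with over 40 N, if the wrist force passes 120 N, or if a joint passes its speed limit or range.

## Working session

There is one attempt and no reset: what is moved stays moved. The work goes in short steps, Python scripts to look and compute and a shell command to move; the robot and the scene stay as the last step left them, time stands still between calls to the robot, and variables do not carry over. Pictures are saved under pics/ and viewed, about 8 in all and at most 12, crops included, and the job is handed in when it is done.

```bash
mkdir -p pics
python3 - <<'E'
from workcell import bot, eyes
import cv2, numpy as np
s=bot.state(); print({k:np.round(v,3).tolist() for k,v in s.items()}, bot.tips_ahead)
for n in ["top","side"]:
    d=eyes.get_image(n); np.savez(f"{n}0.npz",**d)
    print(n,d["mtx"].tolist(),d["origin"],np.round(d["orientation"],3).tolist())
    cv2.imwrite(f"pics/{n}0.png",cv2.cvtColor(d["frame"],cv2.COLOR_RGB2BGR))
E
```

```text
{'clock': 0.0, 'joint_positions': [64.434, 20.262, 93.629, -0.0, 66.188, -0.136], 'qvel': [-0.082, 0.027, -0.036, -0.07, -0.084, 0.014], 'joint_torque': [0.001, -60.524, -34.208, -0.0, 0.009, 0.0], 'position': [0.268, 0.564, 0.404], 'tcp_rot': [[-0.001, -0.903, 0.429], [-0.001, 0.429, 0.903], [-1.0, 0.0, -0.001]], 'ft_force': [-0.331, 0.13, -0.634], 'moment': [0.026, 0.005, 0.061], 'grip_width': 0.086} 0.1734
top [[397.29263378409735, 0.0, 253.27371845383976], [0.0, 397.29263378409735, 195.65850476820273], [0.0, 0.0, 1.0]] [0.39407668 0.09030022 0.92178103] [[-0.021, -0.983, 0.184], [-1.0, 0.022, 0.001], [-0.005, -0.184, -0.983]]
side [[413.7551104284194, 0.0, 254.28222458953397], [0.0, 413.7551104284194, 182.53155344026706], [0.0, 0.0, 1.0]] [ 0.36994888 -0.5085357   0.72310892] [[0.962, -0.186, 0.2], [-0.272, -0.695, 0.666], [0.015, -0.695, -0.719]]
```

View pics/top0.png

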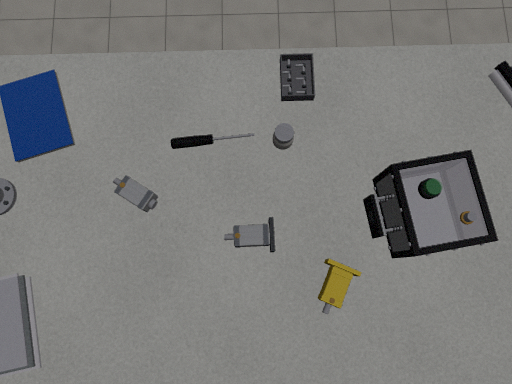

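View pics/side0.png

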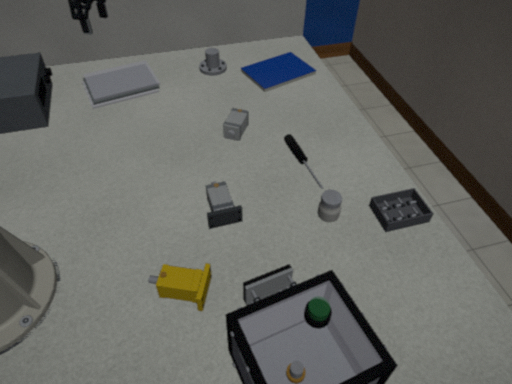

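The candidates in the top view are the grey unit with the dark cross-flange at (252,235), the grey unit without a flange at (137,193), and a yellow flanged one at (337,287). The first fits: aluminium body, wide dark flange facing image-right (-y). The second is the plain actuator and the yellow one is the look-alike. The pad is at (373,216) in front of the chamber. I'll confirm with a crop and measure both.

```bash
cat > h.py <<'E'
import numpy as np, cv2
def cloud(d,T=None):
    z=d["z_map"]; v,u=np.mgrid[:z.shape[0],:z.shape[1]]; K=d["mtx"]
    p=np.stack([(u-K[0,2])*z/K[0,0],(v-K[1,2])*z/K[1,1],z],-1)
    if T is None: R,o=d["orientation"],d["origin"]
    else: R,o=T[:3,:3],T[:3,3]
    return p@np.array(R).T+np.array(o)
E
python3 - <<'E'
import numpy as np,cv2
from h import *
t=dict(np.load("top0.npz")); s=dict(np.load("side0.npz"))
for n,d,box,pb in [("top",t,(215,210,290,260),(355,180,400,250)),("side",s,(190,170,260,240),(235,255,305,310))]:
    P=cloud(d); 
    g=d["frame"].astype(int).mean(-1)
    x0,y0,x1,y1=box; Q=P[y0:y1,x0:x1].reshape(-1,3); G=g[y0:y1,x0:x1].ravel()
    print(n,"bench z",np.median(Q[:,2]).round(4))
    m=(Q[:,2]>.036)&(Q[:,2]<.06); 
    for nm,mm in [("body",m&(G>85)),("flange",m&(G<75))]:
        A=Q[mm]; r=cv2.minAreaRect(A[:,:2].astype(np.float32)*1000); print(nm,len(A),A.mean(0).round(4),np.round(r[0],1),np.round(r[1],1),round(r[2],1), np.median(A[:,2]).round(4))
    x0,y0,x1,y1=pb; Q=P[y0:y1,x0:x1].reshape(-1,3); G=g[y0:y1,x0:x1].ravel()
    m=(Q[:,2]>.04)&(Q[:,2]<.13)&(Q[:,1]>-.25); A=Q[m]; print("pad",len(A),A.min(0).round(3),A.max(0).round(3))
    m=(Q[:,2]>.104)&(Q[:,2]<.125); A=Q[m&(Q[:,1]>-.23)]; r=cv2.minAreaRect(A[:,:2].astype(np.float32)*1000); print("padtop",len(A),np.round(r[0],1),np.round(r[1],1),round(r[2],1),A.min(0).round(3),A.max(0).round(3))
a=cv2.resize(t["frame"][170:270,100:280],None,fx=4,fy=4,interpolation=3); 
b=cv2.resize(t["frame"][150:260,340:430],None,fx=3,fy=3,interpolation=3)
c=np.zeros((600,720,3),np.uint8);c=np.zeros((600,800,3),np.uint8);a=cv2.resize(a,(480,267));c[:267,:480]=a;c[:330,490:760]=b
e=cv2.resize(s["frame"][170:310,180:310],None,fx=2.3,fy=2.3,interpolation=3);c[270:270+e.shape[0],:e.shape[1]]=e
cv2.imwrite("pics/crop.png",c[:,:,::-1])
E
```

```text
top bench z -0.0003
body 549 [0.4719 0.0961 0.0448] [474.5  87.1] [54.7 88.5] 10.6 0.0448
flange 246 [0.4699 0.0715 0.0446] [471.   92.9] [74.6 87.8] 1.6 0.0446
pad 1443 [ 0.432 -0.221  0.04 ] [ 0.588 -0.149  0.13 ]
padtop 536 [ 515.7 -180.9] [110.   54.5] 9.2 [ 0.458 -0.209  0.104] [ 0.574 -0.15   0.125]
side bench z 0.002
body 428 [0.4738 0.0998 0.0473] [480.5  97.7] [84.5 73.1] 83.2 0.0473
flange 291 [0.4711 0.057  0.0448] [472.2  82. ] [74.2 67.2] 1.2 0.0462
pad 1181 [ 0.458 -0.223  0.056] [ 0.547 -0.148  0.13 ]
padtop 633 [ 503.5 -173.1] [87.8 38.7] 9.3 [ 0.458 -0.198  0.104] [ 0.545 -0.148  0.118]
```

View pics/crop.png

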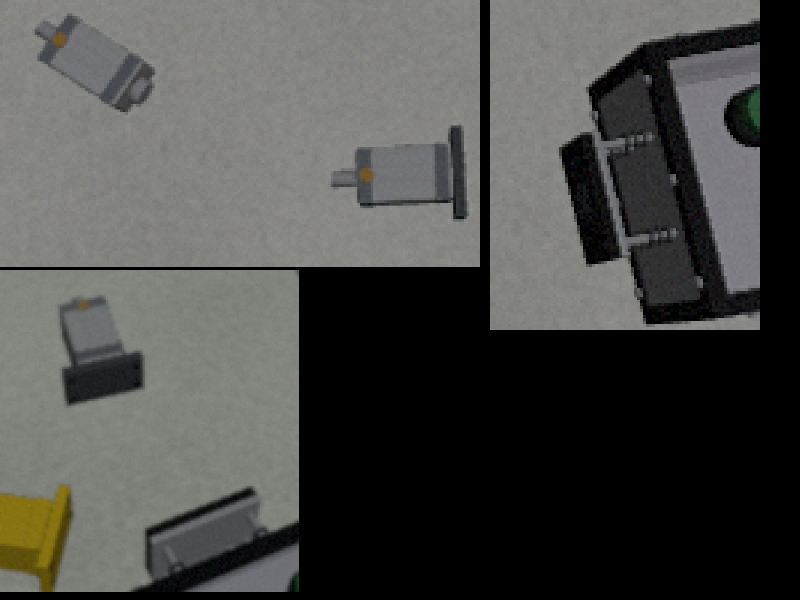

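The crop confirms it: the right-hand grey body carries the 76 mm flange plate, and the upper-left one has only a boss. Next I'll get tighter fits of the flange bar and the pad face.

Run:
```python
import numpy as np,cv2
from h import *
t=dict(np.load("top0.npz")); s=dict(np.load("side0.npz"))
def rect(n,A):
    r=cv2.minAreaRect((A[:,:2]*1000).astype(np.float32)); print(n,len(A),np.round(r[0],1),np.round(r[1],1),round(r[2],2),"z",np.percentile(A[:,2],[5,50,95]).round(4))
P=cloud(t)
Q=P[205:265,215:295].reshape(-1,3); m=(Q[:,2]>.036)&(Q[:,2]<.056)
rect("flange",Q[m&(Q[:,1]<.062)]); rect("body",Q[m&(Q[:,1]>.07)&(Q[:,1]<.14)])
F=Q[(Q[:,2]>.01)&(np.abs(Q[:,0]-.471)>.027)&(Q[:,1]<.075)];rect("ears",F)
Q=Q[m]
for y in np.arange(.04,.145,.01):
    B=Q[np.abs(Q[:,1]-y)<.005]
    if len(B)>3: print(y.round(3),len(B),B[:,0].min().round(4),B[:,0].max().round(4))
# pad
for n,d,b in [("top",t,(355,180,400,250)),("side",s,(235,255,305,310))]:
    Q=cloud(d)[b[1]:b[3],b[0]:b[2]].reshape(-1,3)
    T=Q[(Q[:,2]>.108)&(Q[:,2]<.12)&(Q[:,0]<.56)]
    # cut off the chamber frame using an oblique line
    f=T[:,1]+.166*(0)- 0
    a=np.radians(9.2)
    for a in np.radians([6,8,9,10,12]):
        for sg in (1,-1):
            w=T[:,1]*np.cos(a)+sg*T[:,0]*np.sin(a); h=np.histogram(w,bins=np.arange(w.min(),w.max(),.004)); 
            if n=="top": print(n,np.degrees(a).round(),sg,h[0].max(),h[0].tolist())
    T2=T[T[:,1]>-.185]; rect(n+" padtop",T2)
    V=Q[(Q[:,2]>.062)&(Q[:,2]<.105)&(Q[:,1]>-.19)]
    if n=="top":
        print(len(V)); A=np.c_[V[:,0],V[:,2],np.ones(len(V))]; k=np.ones(len(V),bool)
        for _ in range(5):
            c=np.linalg.lstsq(A[k],V[k,1],rcond=None)[0]; r=V[:,1]-A@c; k=np.abs(r)<2.5*max(r[k].std(),.0015)
        print("face y=ax+bz+c",c.round(4),r[k].std(),k.sum(), V[k].min(0),V[k].max(0), "yaw",np.degrees(np.arctan(c[0])))
```

```text
flange 197 [472.2  54.3] [13.4 74.9] 88.35 z [0.0417 0.0445 0.0469]
body 638 [471.2 103.7] [46.1 66.8] 1.82 z [0.0422 0.0449 0.0476]
ears 53 [472.1  53.1] [74.8  9.3] 0.3 z [0.0336 0.0441 0.0461]
0.05 113 0.4364 0.5095
0.06 109 0.4347 0.5094
0.07 100 0.4499 0.4944
0.08 91 0.45 0.4948
0.09 98 0.4486 0.4947
0.1 92 0.4484 0.4929
0.11 96 0.4487 0.4928
0.12 99 0.4488 0.4933
0.13 92 0.4472 0.4933
0.14 21 0.4495 0.4932
top 6.0 1 59 [8, 10, 16, 7, 1, 3, 2, 15, 28, 38, 56, 59, 50, 36, 25]
top 6.0 -1 91 [33, 3, 1, 3, 5, 4, 0, 0, 0, 19, 77, 81, 91]
top 8.0 1 53 [3, 8, 15, 11, 4, 1, 5, 15, 27, 37, 48, 53, 50, 40, 26, 18]
top 8.0 -1 83 [33, 1, 3, 3, 4, 5, 0, 0, 0, 7, 80, 82, 83]
top 9.0 1 47 [3, 7, 14, 10, 7, 1, 5, 15, 27, 38, 47, 47, 44, 45, 30, 19]
top 9.0 -1 85 [33, 1, 3, 3, 2, 7, 0, 0, 0, 4, 81, 76, 85]
top 10.0 1 49 [3, 7, 12, 9, 9, 2, 4, 13, 30, 39, 43, 40, 49, 43, 33, 19]
top 10.0 -1 87 [33, 2, 2, 4, 1, 7, 0, 0, 0, 6, 73, 77, 87]
top 12.0 1 43 [2, 5, 9, 9, 9, 7, 4, 15, 30, 38, 39, 43, 38, 40, 35, 25, 13]
top 12.0 -1 85 [33, 2, 0, 5, 2, 6, 1, 0, 0, 4, 51, 80, 85, 83]
top padtop 318 [ 502.2 -163.8] [34.2 86.6] 84.62 z [0.1092 0.113  0.1153]
294
face y=ax+bz+c [ 0.1633 -0.0005 -0.2384] 0.000480651114927336 261 [ 0.45731019 -0.16598188  0.06221219] [ 0.54281437 -0.14889211  0.10475479] yaw 9.274280540124224
side padtop 507 [ 501.7 -166.2] [35.6 87.3] 89.99 z [0.1087 0.1146 0.1166]
```

```bash
cat > goal.py <<'E'
import sys,numpy as np
from workcell import bot
from scipy.spatial.transform import Rotation as R
# goal.py x y z(TCP) jawangle(deg, world) -> shift/turn in tool axes, tool pointing down
x,y,z,a=map(float,sys.argv[1:5]); s=bot.state(); T=np.array(s["tcp_rot"])
a=np.radians(a); zt=np.array([np.cos(a),np.sin(a),0]); xt=np.array([0,0,-1.]); G=np.c_[xt,np.cross(zt,xt),zt]
print("shift",(T.T@(np.array([x,y,z])-s["position"])).round(4),"turn",R.from_matrix(T.T@G).as_rotvec(degrees=True).round(2))
print("t",round(s["clock"],2),"pos",np.round(s["position"],4),"F",np.round(s["ft_force"],2),"grip",round(s["grip_width"],4))
E
python3 goal.py .471 .0935 .33 1.8
python3 -m crank '[[0.07,-0.385,-0.338,62.8,0,0,1],[0.07,-0.385,-0.338,62.8,0,0,1],[0.07,-0.385,-0.338,62.8,0,0,1],[0.07,-0.385,-0.338,62.8,0,0,1],[0.07,-0.385,-0.338,62.8,0,0,1]]' 80
python3 goal.py .471 .0935 .33 1.8
```

```text
shift [ 0.0744 -0.3852 -0.338 ] turn [ 6.277e+01 -7.000e-02  4.000e-02]
t 0.1 pos [0.2683 0.5643 0.404 ] F [-0.7   0.8  -0.61] grip 0.0853
clock: 0.52
position: [0.35, 0.373, 0.3759]
tcp_rot: [[-0.0, -0.476, 0.879], [-0.001, 0.879, 0.476], [-1.0, -0.001, -0.001]]
ft_force: [2.3, 0.4, -0.2]
grip_width: 0.0856
shift [ 0.0461 -0.3034 -0.0267] turn [26.65 -0.04  0.06]
t 0.52 pos [0.35   0.373  0.3759] F [ 2.26  0.42 -0.25] grip 0.0856
```

```bash
python3 -m crank '[[0.046,-0.303,-0.027,26.65,0,0,1],[0.046,-0.303,-0.027,26.65,0,0,1],[0.046,-0.303,-0.027,26.65,0,0,1],[0.046,-0.303,-0.027,26.65,0,0,1],[0.046,-0.303,-0.027,26.65,0,0,1]]' | head -1
python3 goal.py .471 .0935 .33 1.8
```

```text
clock: 0.93
shift [ 0.0151 -0.0911  0.0374] turn [-0.34 -0.02  0.06]
t 0.93 pos [0.4313 0.1836 0.345 ] F [ 0.72  0.45 -0.6 ] grip 0.0853
```

```bash
python3 -m crank '[[0.015,-0.091,0.037,-0.3,0,0,1],[0.015,-0.091,0.037,-0.3,0,0,1],[0.015,-0.091,0.037,-0.3,0,0,1],[0.015,-0.091,0.037,-0.3,0,0,1],[0.015,-0.091,0.037,-0.3,0,0,1]]' | head -1
python3 goal.py .471 .0935 .33 1.8
cat > wrist.py <<'E'
import sys,numpy as np,cv2
from workcell import bot,eyes
from h import *
s=bot.state(); d=eyes.get_image("wrist"); T=np.eye(4); T[:3,:3]=s["tcp_rot"]; T[:3,3]=s["position"]
d["T"]=T@np.array(d["tool_from_camera"]); np.savez(sys.argv[1]+".npz",**d); cv2.imwrite(f"pics/{sys.argv[1]}.png",d["frame"][:,:,::-1])
E
python3 wrist.py w1
```

```text
clock: 1.35
shift [-0.0003  0.0009  0.0003] turn [-0.2  -0.08  0.06]
t 1.35 pos [0.4707 0.0926 0.3297] F [-0.33  0.44 -0.14] grip 0.0851
```

View pics/w1.png

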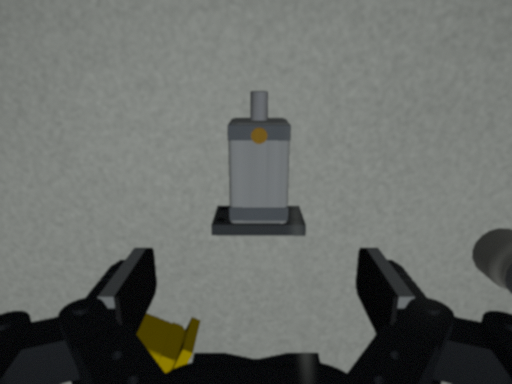

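The wrist view shows the actuator at (259,170), square to the jaws, with its flange at (258,220). I'll refine its position from this view.

Run:
```python
import numpy as np,cv2
from h import *
d=dict(np.load("w1.npz")); Q=cloud(d,d["T"])[85:240,205:312].reshape(-1,3)
m=(Q[:,2]>.034)&(Q[:,2]<.058)
def rect(n,A):
    r=cv2.minAreaRect((A[:,:2]*1000).astype(np.float32)); print(n,len(A),np.round(r[0],1),np.round(r[1],1),round(r[2],2),"z",np.median(A[:,2]).round(4),A.min(0).round(4),A.max(0).round(4))
rect("flange",Q[m&(Q[:,1]<.058)]); rect("body",Q[m&(Q[:,1]>.066)])
A=Q[m]
for y in np.arange(.07,.14,.02):
    B=A[np.abs(A[:,1]-y)<.006]; print(y.round(2),B[:,0].min().round(4),B[:,0].max().round(4))
```

```text
flange 754 [474.5  54.7] [75.7  8.3] 1.3 z 0.0457 [0.4367 0.0497 0.0438] [0.5124 0.058  0.0478]
body 5820 [473.1 103.1] [46.5 75. ] 1.18 z 0.0458 [0.4492 0.066  0.0343] [0.4971 0.1409 0.0495]
0.07 0.4508 0.4972
0.09 0.4508 0.4963
0.11 0.4498 0.496
0.13 0.4492 0.4957
```

```bash
python3 goal.py .473 .095 .180 1.5
python3 -m crank '[[0.04,0.002,0.002,0,0,0,1],[0.08,0.002,0.002,0,0,0,1],[0.12,0.002,0.002,0,0,0,1],[0.149,0.002,0.002,0,0,0,1],[0.149,0.002,0.002,0,0,0,1]]' | head -1
python3 goal.py .473 .095 .180 1.5
```

```text
shift [0.1498 0.0016 0.0027] turn [ 0.18 -0.06  0.05]
t 1.4 pos [0.4705 0.0934 0.3298] F [-0.4  -0.02  0.02] grip 0.0858
clock: 1.82
shift [-0.0036 -0.0013  0.0034] turn [ 0.28 -0.54  0.13]
t 1.82 pos [0.4695 0.0962 0.1764] F [-1.29 -0.18  0.66] grip 0.0855
```

```bash
python3 -m crank '[[-0.003,-0.001,0.003,0,0,0,1],[-0.003,-0.001,0.003,0,0,0,1],[-0.003,-0.001,0.003,0,0,0,-1],[-0.003,-0.001,0.003,0,0,0,-1],[-0.003,-0.001,0.003,0,0,0,-1]]' 80 | head -1
python3 goal.py .473 .095 .180 1.5
python3 -m crank '[[0,0,0,0,0,0,-1],[0,0,0,0,0,0,-1],[0,0,0,0,0,0,-1],[0,0,0,0,0,0,-1],[0,0,0,0,0,0,-1]]' 80 | head -1
python3 goal.py .473 .095 .180 1.5
```

```text
clock: 2.23
shift [ 0.0009 -0.0004 -0.0002] turn [ 0.29 -0.38  0.1 ]
t 2.23 pos [0.4732 0.0955 0.1809] F [-0.47 -0.27 -0.27] grip 0.0515
clock: 2.65
shift [ 0.0015 -0.0004 -0.0004] turn [ 0.28 -0.35  0.09]
t 2.65 pos [0.4733 0.0954 0.1815] F [-2.01 -0.18  7.76] grip 0.045
```

Gripped at a 45-46 mm opening. Lifting.

```bash
python3 -m crank '[[-0.015,0,0,0,0,0,-1],[-0.035,0,0,0,0,0,-1],[-0.06,0,0,0,0,0,-1],[-0.09,0,0,0,0,0,-1],[-0.10,0,0,0,0,0,-1]]' | head -1
python3 -m crank '[[0,0,0,0,0,0,-1],[0,0,0,0,0,0,-1],[0,0,0,0,0,0,-1],[0,0,0,0,0,0,-1]]' | head -1
python3 goal.py .473 .095 .28 1.5
python3 wrist.py w2
python3 - <<'E'
import numpy as np,cv2
from h import *
from workcell import eyes,bot
d=eyes.get_image("top"); np.savez("top2.npz",**d); s=eyes.get_image("side"); np.savez("side2.npz",**s)
w=dict(np.load("w2.npz"))
c=np.hstack([cv2.resize(w["frame"],(400,300)),cv2.resize(s["frame"],(400,300))])
e=cv2.resize(s["frame"][100:250,160:310],(300,300)); f=cv2.resize(d["frame"][190:270,200:300],(375,300)); b=np.zeros((300,800,3),np.uint8); b[:,:300]=e;b[:,310:685]=f
cv2.imwrite("pics/lift.png",np.vstack([c,b])[:,:,::-1])
E
```

```text
clock: 3.07
clock: 3.4
shift [ 0.0027 -0.0005 -0.0009] turn [ 0.27 -0.32  0.09]
t 3.4 pos [0.4739 0.0955 0.2827] F [ 0.71 -0.22 -4.48] grip 0.045
```

View pics/lift.png

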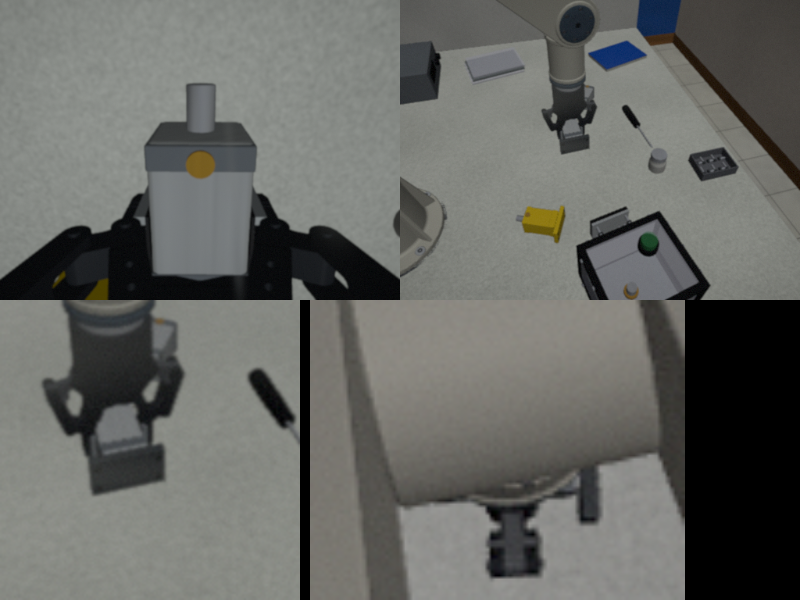

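The actuator is held in the air and looks upright: wrist view rear/stub at (200,130), side crop flange at (127,470). The weight reads about 4.5 N (0.46 kg). Now I'll measure its pose in the hand from the wrist depth (top plane) and side depth (flange face).

```bash
cat > pose.py <<'E'
import sys,numpy as np,cv2
from h import *
def plane(V,ax,n=8,tol=.0015):
    o=[i for i in range(3) if i!=ax]; A=np.c_[V[:,o],np.ones(len(V))]; k=np.abs(V[:,ax]-np.median(V[:,ax]))<.02
    for _ in range(n):
        c=np.linalg.lstsq(A[k],V[k,ax],rcond=None)[0]; r=V[:,ax]-A@c; k=np.abs(r)<2.5*max(r[k].std(),tol)
    return c,k,r[k].std()
E
python3 - <<'E'
import numpy as np,cv2
from pose import *
w=dict(np.load("w2.npz")); P=cloud(w,w["T"])
Q=P[225:345,205:305].reshape(-1,3); c,k,r=plane(Q,2); V=Q[k]
print("top plane: slopes deg x,y",np.degrees(np.arctan(c[:2])).round(2),"z",V[:,2].mean().round(4),r,k.sum(),V.min(0).round(3),V.max(0).round(3))
Q=P[215:345,185:330].reshape(-1,3); m=np.abs(Q[:,2]-V[:,2].mean())<.006; B=Q[m]
for y in np.arange(B[:,1].min()+.005,B[:,1].max(),.01):
    b=B[np.abs(B[:,1]-y)<.004]; print(y.round(3),b[:,0].min().round(4),b[:,0].max().round(4))
s=dict(np.load("side2.npz")); P=cloud(s)
ys,xs=slice(165,200),slice(200,245)
Q=P[ys,xs].reshape(-1,3); G=s["frame"][ys,xs].mean(-1).ravel()
m=(Q[:,2]>.06)&(Q[:,2]<.2)&(Q[:,1]<.07); Q=Q[m]; c,k,r=plane(Q,1); V=Q[k]
print("flange face slopes x,z deg",np.degrees(np.arctan(c[:2])).round(2),r,k.sum(),V.mean(0).round(4),V.min(0).round(4),V.max(0).round(4))
cx,cz=(V.min(0)+V.max(0))[[0,2]]/2; print("mid",cx,c@[cx,cz,1],cz)
E
```

```text
top plane: slopes deg x,y [-0.1   0.12] z 0.147 0.000557206094809617 11962 [0.456 0.076 0.145] [0.493 0.127 0.151]
0.08 0.4517 0.4976
0.09 0.4502 0.4988
0.1 0.4497 0.4994
0.11 0.4484 0.5005
0.12 0.4506 0.4967
0.13 0.4503 0.4966
flange face slopes x,z deg [1.29 0.9 ] 0.0011672298823598647 655 [0.4746 0.051  0.1286] [0.437  0.0469 0.1024] [0.5129 0.0554 0.1512]
mid 0.47494122390942006 0.051009464379887966 0.1268168172325015
```

The actuator is level within about 0.1°, has 1.3-1.8° of yaw and sits central in the jaws. The flange face is 45 mm ahead of the tool axis, which is 158 mm below the TCP. Next is the standoff, 40 mm in front of the pad.

```bash
python3 goal.py .4868 -.0728 .243 9.5
python3 -m crank '[[0.008,0.035,0.003,-2,0,0,-1],[0.016,0.07,0.006,-4,0,0,-1],[0.024,0.105,0.008,-6,0,0,-1],[0.032,0.14,0.008,-7.7,0,0,-1],[0.04,0.165,0.008,-7.7,0,0,-1]]' | head -1
python3 goal.py .4868 -.0728 .243 9.5
```

```text
shift [ 0.0403 -0.1687  0.0075] turn [-7.73 -0.29  0.06]
t 3.55 pos [0.4743 0.0956 0.2831] F [ 0.48 -0.5  -5.52] grip 0.045
clock: 3.97
shift [-0.0008 -0.333  -0.0463] turn [ 0.1  -0.29  0.02]
t 3.97 pos [0.4769 0.2633 0.2419] F [ 1.57  0.34 -5.29] grip 0.0451
```

I typed the y shift with the wrong sign, so the arm went 0.17 m toward +y in free air. The plain actuator is elsewhere and the forces are unchanged. Reversing, slightly higher for clearance.

```bash
python3 -m crank '[[-0.02,-0.035,-0.005,0,0,0,-1],[-0.03,-0.07,-0.01,0,0,0,-1],[-0.03,-0.105,-0.015,0,0,0,-1],[-0.03,-0.14,-0.02,0,0,0,-1],[-0.03,-0.17,-0.024,0,0,0,-1]]' | head -1
python3 goal.py .4868 -.0728 .243 9.5
```

```text
clock: 4.38
shift [ 0.0288 -0.1615 -0.0216] turn [ 0.15 -0.34  0.03]
t 4.38 pos [0.4812 0.0901 0.2716] F [ 0.31 -0.93 -4.02] grip 0.045
```

```bash
python3 -m crank '[[0.005,-0.035,-0.005,0,0,0,-1],[0.01,-0.07,-0.01,0,0,0,-1],[0.016,-0.1,-0.014,0,0,0,-1],[0.022,-0.13,-0.018,0,0,0,-1],[0.028,-0.15,-0.021,0,0,0,-1]]' | head -1
python3 -m crank '[[0,-0.01,0,0,0,0,-1],[0,-0.01,0,0,0,0,-1],[0,-0.01,0,0,0,0,-1]]' | head -1
python3 goal.py .4868 -.0728 .243 9.5
python3 wrist.py w3
python3 - <<'E'
import numpy as np,cv2
from workcell import eyes
t=eyes.get_image("top"); s=eyes.get_image("side"); np.savez("top3.npz",**t); np.savez("side3.npz",**s)
w=dict(np.load("w3.npz"))
b=np.zeros((600,800,3),np.uint8)
b[:300,:400]=cv2.resize(w["frame"],(400,300)); b[:300,400:]=cv2.resize(t["frame"],(400,300))
b[300:,:400]=cv2.resize(s["frame"],(400,300)); b[300:,400:]=cv2.resize(s["frame"][180:360,200:440],(400,300))
cv2.imwrite("pics/stand.png",b[:,:,::-1])
E
```

```text
clock: 4.8
clock: 5.05
shift [-0.0001  0.0009 -0.0001] turn [ 0.01 -0.39  0.02]
t 5.05 pos [ 0.4871 -0.0737  0.2429] F [ 0.61  0.36 -4.62] grip 0.0454
```

View pics/stand.png

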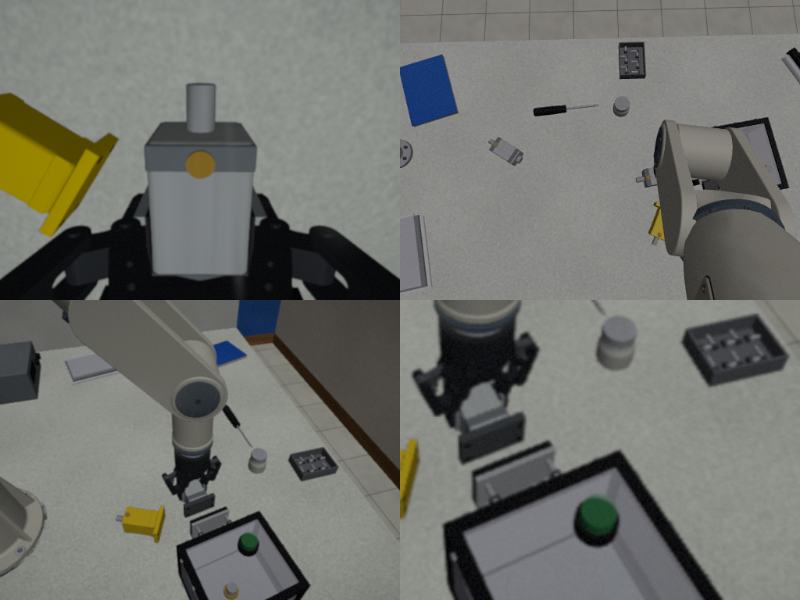

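The standoff is reached. The side crop shows the flange at (490,435) parallel to the pad's top edge at (515,470), with nothing touching. Measuring flange and pad in the same view cancels calibration error.

Run:
```python
import numpy as np,cv2
from pose import *
s=dict(np.load("side3.npz")); P=cloud(s); a=np.radians(9.27); d=np.array([np.sin(a),-np.cos(a),0]); l=np.array([np.cos(a),np.sin(a),0]); o=np.array([.5005,-.1567,0])
# crop (400..800,300..600) -> px: u=200+(x-400)*.6, v=180+(y-300)*.6
def show(n,u0,u1,v0,v1,dr,zr):
    Q=P[v0:v1,u0:u1].reshape(-1,3); D=(Q-o)@d; L=(Q-o)@l; m=(D>dr[0])&(D<dr[1])&(Q[:,2]>zr[0])&(Q[:,2]<zr[1])
    D,L,Z=D[m],L[m],Q[m,2]; print(n,m.sum(),"D",np.percentile(D,[2,50,98]).round(4),"L",np.percentile(L,[1,99]).round(4),"midL",(np.percentile(L,[1,99]).mean()).round(4),"Z",np.percentile(Z,[1,50,99]).round(4)); return D,L,Z
D,L,Z=show("flange",225,285,235,285,(-.06,-.028),(.045,.125))
A=np.c_[L,Z,np.ones(len(L))]; c=np.linalg.lstsq(A,D,rcond=None)[0]; print("flange tilt deg yaw,pitch",np.degrees(np.arctan(c[:2])).round(2), "rms",(D-A@c).std())
show("padtop",240,300,260,310,(-.004,.018),(.107,.125))
show("padback",240,300,260,310,(.004,.02),(.055,.125))
t=dict(np.load("top0.npz")); P=cloud(t); show("padface top",355,400,180,250,(-.004,.004),(.05,.112)); show("padtop top",355,400,180,250,(-.004,.018),(.109,.122))
```

```text
flange 875 D [-0.0586 -0.0409 -0.0393] L [-0.0381  0.0365] midL -0.0008 Z [0.0643 0.0998 0.1113]
flange tilt deg yaw,pitch [  0.62 -11.25] rms 0.004689857987448839
padtop 500 D [-0.002   0.0067  0.013 ] L [-0.043   0.0434] midL 0.0002 Z [0.1073 0.1147 0.1174]
padback 898 D [0.0047 0.011  0.0154] L [-0.043  0.043] midL 0.0 Z [0.0598 0.0986 0.1169]
padface top 350 D [-0.0009  0.      0.0015] L [-0.0432  0.0426] midL -0.0003 Z [0.0556 0.0868 0.1116]
padtop top 302 D [-0.0004  0.006   0.0132] L [-0.0428  0.0427] midL -0.0001 Z [0.1096 0.1131 0.1161]
```

Lateral mismatch is about 0.8 mm, height matches to within about 1 mm (tops 6 mm apart, as they should be), and the gap is about 40 mm. Advancing along the tool's -y, then creeping with force feedback.

```bash
cat > push.py <<'E'
import numpy as np
from workcell import bot
s=bot.state(); a=np.radians(9.27); d=np.array([np.sin(a),-np.cos(a),0]); l=np.array([np.cos(a),np.sin(a),0]); p=np.array(s["position"]); q=p-[.5005,-.1567,0]; F=np.array(s["ft_force"])
print("t",round(s["clock"],2),"pushF",round(-F@d,2),"lat F",round(F@l,2),"Fz",round(F[2],2),"M",np.round(s["moment"],2),"| flangeD mm",round(1000*(q@d+.045),2),"L",round(1000*q@l,2),"z",round(1000*(p[2]-.158),2),"grip",round(s["grip_width"],4))
E
python3 push.py
python3 -m crank '[[0,-0.006,0,0,0,0,-1],[0,-0.012,0,0,0,0,-1],[0,-0.019,0,0,0,0,-1],[0,-0.025,0,0,0,0,-1],[0,-0.03,0,0,0,0,-1]]' | head -1; python3 push.py
python3 -m crank '[[0,-0.002,0,0,0,0,-1],[0,-0.004,0,0,0,0,-1],[0,-0.006,0,0,0,0,-1],[0,-0.006,0,0,0,0,-1],[0,-0.006,0,0,0,0,-1]]' | head -1; python3 push.py
```

```text
t 5.2 pushF -0.03 lat F 0.32 Fz -5.04 M [-0.01 -0.01  0.05] | flangeD mm -40.15 L 0.29 z 85.19 grip 0.0452
clock: 5.62
t 5.62 pushF 0.1 lat F 0.17 Fz -5.96 M [0.04 0.03 0.01] | flangeD mm -9.37 L 0.61 z 85.33 grip 0.0452
clock: 6.03
t 6.03 pushF -0.16 lat F 0.69 Fz -5.35 M [-0.02 -0.    0.02] | flangeD mm -3.35 L 0.59 z 85.29 grip 0.0453
```

```bash
python3 -m crank '[[0,-0.002,0,0,0,0,-1],[0,-0.004,0,0,0,0,-1],[0,-0.006,0,0,0,0,-1],[0,-0.006,0,0,0,0,-1],[0,-0.006,0,0,0,0,-1]]' | head -1; python3 push.py
python3 -m crank '[[0,-0.001,0,0,0,0,-1],[0,-0.002,0,0,0,0,-1],[0,-0.003,0,0,0,0,-1],[0,-0.003,0,0,0,0,-1],[0,-0.003,0,0,0,0,-1]]' | head -1; python3 push.py
```

```text
clock: 6.45
t 6.45 pushF 3.67 lat F -0.63 Fz -4.7 M [ 0.54  0.05 -0.13] | flangeD mm 2.49 L 0.54 z 85.19 grip 0.045
clock: 6.87
t 6.87 pushF 5.32 lat F 0.21 Fz -3.11 M [ 0.8   0.08 -0.18] | flangeD mm 5.29 L 0.56 z 85.24 grip 0.0447
```

The force builds at about 0.8 N/mm, as expected, with contact at D ≈ -1.5 mm. I need about 5.5 mm more.

```bash
python3 -m crank '[[0,-0.001,0,0,0,0,-1],[0,-0.002,0,0,0,0,-1],[0,-0.003,0,0,0,0,-1],[0,-0.003,0,0,0,0,-1],[0,-0.003,0,0,0,0,-1]]' | head -1; python3 push.py
python3 -m crank '[[0,-0.001,0,0,0,0,-1],[0,-0.002,0,0,0,0,-1],[0,-0.0025,0,0,0,0,-1],[0,-0.0025,0,0,0,0,-1],[0,-0.0025,0,0,0,0,-1]]' | head -1; python3 push.py
```

```text
clock: 7.28
t 7.28 pushF 8.25 lat F 0.34 Fz -3.23 M [ 1.03  0.02 -0.18] | flangeD mm 7.91 L 0.57 z 85.23 grip 0.0451
clock: 7.7
t 7.7 pushF 10.4 lat F 1.71 Fz -1.72 M [ 1.25  0.02 -0.17] | flangeD mm 9.84 L 0.61 z 85.27 grip 0.045
```

```bash
python3 -m crank '[[0,-0.0005,0,0,0,0,-1],[0,-0.0005,0,0,0,0,-1],[0,-0.0005,0,0,0,0,-1],[0,-0.0005,0,0,0,0,-1],[0,-0.0005,0,0,0,0,-1]]' | head -1; python3 push.py
python3 wrist.py w4; python3 push.py
python3 - <<'E'
import numpy as np,cv2
from workcell import eyes
from pose import *
w=dict(np.load("w4.npz")); P=cloud(w,w["T"]); a=np.radians(9.27); R=np.c_[[np.sin(a),-np.cos(a),0],[np.cos(a),np.sin(a),0],[0,0,1]]
P=(P-[.5005,-.1567,0])@R
Q=P[225:345,205:305].reshape(-1,3); c,k,r=plane(Q,2); V=Q[k]
print("top plane deg pitch,roll",np.degrees(np.arctan(c[:2])).round(2),"z",V[:,2].mean().round(4),r,"rear D",V.min(0).round(3))
s=eyes.get_image("side"); np.savez("side4.npz",**s); P=(cloud(s)-[.5005,-.1567,0])@R
Q=P[240:320,230:310].reshape(-1,3)
p=Q[(Q[:,0]>.008)&(Q[:,0]<.03)&(Q[:,2]>.06)&(Q[:,2]<.12)]; print("pad L",np.percentile(p[:,1],[1,99]).round(4),"D back",np.percentile(p[:,0],[2,50,98]).round(4),"ztop",np.percentile(p[:,2],99).round(4))
b=np.zeros((600,800,3),np.uint8); b[:300,:400]=cv2.resize(w["frame"],(400,300)); b[:300,400:]=cv2.resize(s["frame"][200:350,200:400],(400,300)); b[300:,:400]=cv2.resize(eyes.get_image("top")["frame"],(400,300)); b[300:,400:]=cv2.resize(s["frame"],(400,300))
cv2.imwrite("pics/push.png",b[:,:,::-1])
E
python3 push.py
```

```text
clock: 8.12
t 8.12 pushF 9.19 lat F 1.27 Fz -2.26 M [ 1.21  0.02 -0.15] | flangeD mm 9.78 L 0.63 z 85.29 grip 0.0446
t 8.17 pushF 8.79 lat F -0.16 Fz -1.52 M [ 1.19 -0.01 -0.1 ] | flangeD mm 9.77 L 0.65 z 85.29 grip 0.0451
top plane deg pitch,roll [-0.32 -0.22] z 0.1076 0.0005519902177447914 rear D [-0.067 -0.018  0.106]
pad L [-0.0432  0.0435] D back [0.01   0.0218 0.0256] ztop 0.1172
t 8.27 pushF 9.21 lat F 0.54 Fz -2.22 M [ 1.15 -0.05 -0.14] | flangeD mm 9.78 L 0.64 z 85.31 grip 0.0456
```

View pics/push.png

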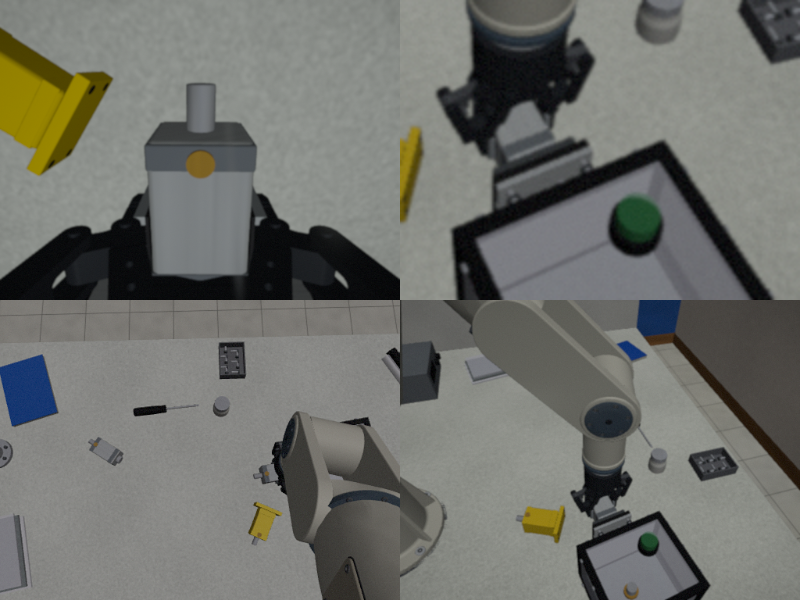

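The flange is flush and centred on the pad: axis 84.6 mm high, tilt at most 0.3°, lateral offset about 0.6 mm. The pad back moved in by about 11 mm, which agrees with a force of about 9 N. Holding for 3 s or more.

```bash
python3 -m crank '[[0,-0.0005,0,0,0,0,-1],[0,-0.0005,0,0,0,0,-1],[0,-0.0005,0,0,0,0,-1],[0,-0.0005,0,0,0,0,-1],[0,-0.0005,0,0,0,0,-1]]' >/dev/null; python3 push.py
python3 -m crank '[[0,-0.0005,0,0,0,0,-1],[0,-0.0005,0,0,0,0,-1],[0,-0.0005,0,0,0,0,-1],[0,-0.0005,0,0,0,0,-1],[0,-0.0005,0,0,0,0,-1]]' >/dev/null; python3 push.py
python3 -m crank '[[0,-0.0005,0,0,0,0,-1],[0,-0.0005,0,0,0,0,-1],[0,-0.0005,0,0,0,0,-1],[0,-0.0005,0,0,0,0,-1],[0,-0.0005,0,0,0,0,-1]]' >/dev/null; python3 push.py
python3 -m crank '[[0,-0.0005,0,0,0,0,-1],[0,-0.0005,0,0,0,0,-1],[0,-0.0005,0,0,0,0,-1],[0,-0.0005,0,0,0,0,-1],[0,-0.0005,0,0,0,0,-1]]' >/dev/null; python3 push.py
```

```text
t 8.68 pushF 9.5 lat F 0.34 Fz -2.31 M [ 1.1   0.02 -0.04] | flangeD mm 9.73 L 0.66 z 85.35 grip 0.0453
t 9.1 pushF 7.85 lat F 0.16 Fz -2.91 M [ 1.15 -0.07 -0.05] | flangeD mm 9.69 L 0.68 z 85.4 grip 0.0452
t 9.52 pushF 8.35 lat F 0.59 Fz -2.97 M [ 1.14  0.02 -0.08] | flangeD mm 9.65 L 0.7 z 85.43 grip 0.0453
t 9.93 pushF 9.13 lat F 0.76 Fz -2.88 M [ 1.1  -0.02 -0.03] | flangeD mm 9.64 L 0.74 z 85.49 grip 0.0448
```

```bash
python3 -m crank '[[0,-0.001,0,0,0,0,-1],[0,-0.0015,0,0,0,0,-1],[0,-0.0015,0,0,0,0,-1],[0,-0.0015,0,0,0,0,-1],[0,-0.0015,0,0,0,0,-1]]' >/dev/null; python3 push.py
python3 -m crank '[[0,-0.0006,0,0,0,0,-1],[0,-0.0006,0,0,0,0,-1],[0,-0.0006,0,0,0,0,-1],[0,-0.0006,0,0,0,0,-1],[0,-0.0006,0,0,0,0,-1]]' >/dev/null; python3 push.py
python3 -m crank '[[0,-0.0006,0,0,0,0,-1],[0,-0.0006,0,0,0,0,-1],[0,-0.0006,0,0,0,0,-1],[0,-0.0006,0,0,0,0,-1],[0,-0.0006,0,0,0,0,-1]]' >/dev/null; python3 push.py
python3 -m crank '[[0,-0.0006,0,0,0,0,-1],[0,-0.0006,0,0,0,0,-1],[0,-0.0006,0,0,0,0,-1],[0,-0.0006,0,0,0,0,-1],[0,-0.0006,0,0,0,0,-1]]' >/dev/null; python3 push.py
python3 -m crank '[[0,-0.0006,0,0,0,0,-1],[0,-0.0006,0,0,0,0,-1],[0,-0.0006,0,0,0,0,-1],[0,-0.0006,0,0,0,0,-1],[0,-0.0006,0,0,0,0,-1]]' >/dev/null; python3 push.py
python3 -m crank '[[0,-0.0006,0,0,0,0,-1],[0,-0.0006,0,0,0,0,-1],[0,-0.0006,0,0,0,0,-1],[0,-0.0006,0,0,0,0,-1],[0,-0.0006,0,0,0,0,-1]]' >/dev/null; python3 push.py
python3 -m crank '[[0,-0.0006,0,0,0,0,-1],[0,-0.0006,0,0,0,0,-1],[0,-0.0006,0,0,0,0,-1],[0,-0.0006,0,0,0,0,-1],[0,-0.0006,0,0,0,0,-1]]' >/dev/null; python3 push.py
python3 -m crank '[[0,-0.0006,0,0,0,0,-1],[0,-0.0006,0,0,0,0,-1],[0,-0.0006,0,0,0,0,-1],[0,-0.0006,0,0,0,0,-1],[0,-0.0006,0,0,0,0,-1]]' >/dev/null; python3 push.py
python3 -m crank '[[0,-0.0006,0,0,0,0,-1],[0,-0.0006,0,0,0,0,-1],[0,-0.0006,0,0,0,0,-1],[0,-0.0006,0,0,0,0,-1],[0,-0.0006,0,0,0,0,-1]]' >/dev/null; python3 push.py
python3 -m crank '[[0,-0.0006,0,0,0,0,-1],[0,-0.0006,0,0,0,0,-1],[0,-0.0006,0,0,0,0,-1],[0,-0.0006,0,0,0,0,-1],[0,-0.0006,0,0,0,0,-1]]' >/dev/null; python3 push.py
```

```text
t 10.35 pushF 9.34 lat F 0.54 Fz -1.83 M [ 1.13  0.01 -0.09] | flangeD mm 10.57 L 0.73 z 85.52 grip 0.0451
t 10.77 pushF 8.85 lat F 1.49 Fz -2.63 M [ 1.18 -0.04 -0.03] | flangeD mm 10.62 L 0.76 z 85.57 grip 0.0449
t 11.18 pushF 8.86 lat F 1.08 Fz -2.52 M [1.18 0.06 0.02] | flangeD mm 10.67 L 0.79 z 85.62 grip 0.0452
t 11.6 pushF 9.11 lat F 0.69 Fz -2.54 M [ 1.14 -0.09 -0.09] | flangeD mm 10.72 L 0.83 z 85.67 grip 0.0453
t 12.02 pushF 9.04 lat F 0.13 Fz -2.31 M [ 1.15 -0.03 -0.03] | flangeD mm 10.74 L 0.84 z 85.7 grip 0.0446
t 12.43 pushF 8.85 lat F 1.27 Fz -2.12 M [1.11 0.02 0.02] | flangeD mm 10.81 L 0.87 z 85.74 grip 0.0449
t 12.85 pushF 8.94 lat F 1.01 Fz -2.46 M [ 1.12 -0.06 -0.11] | flangeD mm 10.89 L 0.87 z 85.8 grip 0.0456
t 13.27 pushF 8.09 lat F 0.83 Fz -2.76 M [ 1.11 -0.02 -0.02] | flangeD mm 10.99 L 0.91 z 85.84 grip 0.0452
t 13.68 pushF 8.55 lat F -0.11 Fz -2.93 M [ 1.09 -0.04 -0.06] | flangeD mm 11.02 L 0.91 z 85.88 grip 0.0453
t 14.1 pushF 9.37 lat F 1.21 Fz -2.78 M [ 1.13 -0.04 -0.03] | flangeD mm 11.12 L 0.93 z 85.91 grip 0.0456
```

The push has held at about 9 N for 6 s. The actuator creeps slightly in the grip (position advances, force stays flat), so I'll firm the grip, nudge it, and do a last check.

```bash
python3 -m crank '[[0,-0.0006,0,0,0,0,-1],[0,-0.0006,0,0,0,0,-1],[0,-0.0006,0,0,0,0,-1],[0,-0.0012,0,0,0,0,-1],[0,-0.0014,0,0,0,0,-1]]' 110 >/dev/null; python3 push.py
python3 -m crank '[[0.0006,-0.0006,0,0,0,0,-1],[0.0008,-0.0006,0,0,0,0,-1],[0.0008,-0.0006,0,0,0,0,-1],[0.0008,-0.0006,0,0,0,0,-1],[0.0008,-0.0006,0,0,0,0,-1]]' >/dev/null; python3 push.py
python3 wrist.py w5
python3 - <<'E'
import numpy as np
from workcell import eyes
from pose import *
a=np.radians(9.27); R=np.c_[[np.sin(a),-np.cos(a),0],[np.cos(a),np.sin(a),0],[0,0,1]]; o=[.5005,-.1567,0]
for n in ("w4","w5"):
    w=dict(np.load(n+".npz")); P=(cloud(w,w["T"])-o)@R
    Q=P[225:345,205:305].reshape(-1,3); c,k,r=plane(Q,2); V=Q[k]
    B=P[215:345,185:330].reshape(-1,3); B=B[np.abs(B[:,2]-V[:,2].mean())<.004]
    print(n,"pitch,roll",np.degrees(np.arctan(c[:2])).round(2),"z axis",(V[:,2].mean()-.023).round(4),"L mid",np.percentile(B[:,1],[1,99]).mean().round(4))
E
python3 push.py
```

```text
t 14.52 pushF 9.21 lat F 0.78 Fz -2.29 M [ 1.18  0.03 -0.  ] | flangeD mm 11.99 L 0.96 z 85.95 grip 0.0448
t 14.93 pushF 8.11 lat F 0.23 Fz 0.24 M [ 0.99  0.12 -0.04] | flangeD mm 12.03 L 0.98 z 85.38 grip 0.0448
w4 pitch,roll [-0.32 -0.22] z axis 0.0846 L mid 0.0011
w5 pitch,roll [-1.15 -0.29] z axis 0.0847 L mid 0.0012
t 14.98 pushF 9.79 lat F 0.16 Fz 0.88 M [ 1.    0.17 -0.09] | flangeD mm 12.03 L 0.97 z 85.36 grip 0.0449
```

Everything is well within limits (pitch 0.02 rad, offsets about 1 mm, force about 9 N). Handing in while holding.

```bash
python3 -c "
from workcell import bot
print(bot.hand_in())"; python3 push.py
```

```text
the job is handed in; nothing more can be done
None
the job is handed in; nothing more can be done
```

I picked up the grey flanged actuator and pressed its flange on the gasket pad. I handed the job in at about 15 s, with the arm still gripping and pushing. No verdict is reported back.

**Last checks before hand-in:**
- **Push force:** single readings ran from about 7.9 to 10.4 N, mostly around 9 N. They stayed inside the 6–14 N band from about 7.3 s to 15 s and never came near 19 N.
- **Position on the pad:** about 1 mm off centre sideways, and within about 0.5 mm in height.
- **Angle:** tilted about 1.2° (0.02 rad). I last measured squareness at the standoff, about 0.6° off, and did not re-measure it on the pad.
- **Bystanders:** the plain actuator, jar, screwdriver and yellow look-alike looked unmoved in the pictures taken during the push.

**What went less well:**
- **Wrong-sign move:** one move went 0.17 m toward +y in free air because I typed a shift with the wrong sign. I reversed it, and nothing was touched.
- **Creep in the grip:** the actuator slid slowly in the fingers, about 1–2 mm along the push, and its pitch went from 0.3° to 1.2°. I raised the grip from 80 to 110 N and nudged the arm forward to compensate.
- **Position against force:** because of that creep, the arm's position no longer agreed with the force reading at the end. I went by the force.

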